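# Park the mould shaker's drum heavy side down

## Task

Set the white round chocolate mould fully down in the matching round nest of the mould shaker and let go of it. Then get the shaker ready for its next batch: one side of the copper drum is heavy but you cannot see which, so crank the drum round by its black handle, feel where the heavy side lies, and bring the heavy side to the lowest point of the slope. Finish while still gripping the handle, holding the drum still there, and leave the jar, the bowl and the spatula where they are.

Things in the scene. Friction and masses are not known exactly. Their poses are not given: they have to be found in the camera images.
- mould_center (a point): the centre (half-way up) of the loose chocolate mould: a white plastic round block, 60 mm in diameter and 40 mm high, with brown dots on top, about 120 g, lying flat on the table; z up
- round_nest_hole0 (a point): centre of the mouth, in the top face, of the round pocket in one of two blue nest blocks (86 x 86 x 22 mm) on the shaker's deck, top faces 72 mm above the table; pocket 64 mm in diameter, 12 mm deep, flat floor: the seated mould stands 28 mm proud, its centre 8 mm above the mouth; the blocks may lie either way round
- square_nest_hole0 (a point): centre of the mouth of the square pocket (48 mm wide, 12 mm deep) in the other blue nest block; not for the round mould
- drum_axis (a point): fixed point on the axle of the copper drum, in its flat outer face, 97 mm above the table; the drum (130 mm diameter, 40 mm thick) sits on a 45 degree slope at the shaker's -y end; z: along the axle, out of the face, 45 degrees above level; x: level, in the face; y: straight up the slope, so -y is the lowest point
- handle: the black crank handle, a round grip 18 mm in diameter, 45 mm long, spinning freely on its pin 45 mm off the axle and always parallel to it; origin at the middle of the grip, 31.5 mm out from the drum's face; a gripper pointing straight down and closing along drum_axis's x can hold it all the way round
- drum (a joint): drum angle in rad: 0 with the handle at +y of drum_axis (top of the slope), growing as the handle moves on to -x of drum_axis; turns endlessly both ways. A stiff bearing (0.34 N m) keeps it wherever it is left; the hidden weight pulls its side downhill with up to 0.22 to 0.31 N m (5 to 7 N at the handle). Where it sits relative to the handle differs each time; not at the bottom at the start
- jar: a brown jar with a brass cap, 70 mm in diameter, 100 mm high, to be left alone; origin under its centre
- bowl: a steel bowl, 120 mm across, 50 mm high, to be left alone; origin under its centre
- spatula: a spatula lying on the table, to be left alone; origin near its middle
Not all that is in view belongs to the job. What is meant by the part that bears mould_center is not purple, and is the larger of those in its own colour.

How it is judged:
On the way:
1. the round mould sits fully down in the round nest, let go (horizontal distance between mould_center and round_nest_hole0 below 0.005 m and z of mould_center in the frame of round_nest_hole0 below 0.012 m and angle between mould_center's own z axis and vertical below 0.1 rad and contact force between the fingers and mould_c0 below 0.1 N), for 0.2 s.
At the end, for the whole second after the job is handed in: The mould lies in the round nest (within 5 mm of its centre, on the floor of the pocket, level, not touched by the fingers), the drum's heavy side is within 0.35 rad (20 degrees) of the lowest point of the slope, the drum stands still, and the fingers still grip the black handle (more than 3 N) (all of step 1 and y of slug_c0 in the frame of drum_axis below -0.03945 m and contact force between the fingers and handle above 3 N and velocity of joint drum between -0.05 and 0.05 rad/s); the arm keeps its last pose, push and grip.
It fails at once if the jar is pushed more than 30 mm (distance of jar from where it was at the start of the episode above 0.03 m).
It fails at once if the bowl is pushed more than 30 mm (distance of bowl from where it was at the start of the episode above 0.03 m).
It fails at once if the spatula is pushed more than 30 mm (distance of spatula from where it was at the start of the episode above 0.03 m).
It also fails if it takes over 72 s, if anything falls off the work surface, if the arm or the gripper's body presses on something with over 40 N, if the wrist force passes 120 N, or if a joint passes its speed limit or range.

## Robot

A 6-joint arm with a two-finger parallel gripper is mounted at the origin on the work surface. World frame = base frame: x ahead of the robot, y to its left, z up, the work surface at z = 0. Lengths are in m, angles in rad, forces in N, time in s.
With the tool pointing down it reaches from about 0.3 to 0.775 m from the base axis. Payload 14.6 kg.
Tool frame: the origin (TCP) lies on the centre line of the jaws, within the pads' length; the fingertips stand 19 mm ahead of it and the grasp point (between the pads) is the TCP; y points along the fingers, x is the direction in which the jaws open and shut, and the axes are right-handed (so a half turn about y gives the same grasp; the last joint's range is limited). The gripper opens to 94 mm and grips with 3 to 60 N. Pads are 16 mm wide; open, the fingers measure 119 mm over their backs; the gripper's body (75 mm by 177 mm) begins 78 mm behind the grasp point.
Start: joints at [1.139, 0.3, 1.521, -0, 1.321, -0.067], TCP at [0.196, 0.514, 0.224] pointing down, gripper open.
Joint ranges: [-3.03, 3.03], [-0.79, 2.21], [0.23, 2.52], [-1.04, 4.18], [0, 3.07], [-2.55, 2.55]. Speed limits (rad/s): [2.22, 2.22, 2.57, 3.14, 3.14, 3.14].

## Interface

Orientations are given as [roll, pitch, yaw] about the fixed x, y, z axes, in that order (R = Rz(yaw) Ry(pitch) Rx(roll)).
In Python, from station import get_obs, cams, workorder gives the robot as it stands.
- The arm moves only by the shell command python3 -m handwheel 'ROWS' [FORCE]. ROWS is JSON, a list of rows, each an object of numbers: "fingers": the opening, from -1 (shut) to 1 (fully open); "x", "y", "z": the shift along the tool's x, y, z in m; "spin": the turn about the tool's y in degrees. In form: [{"fingers": .., "x": .., "y": .., "z": .., "spin": ..}, ...]. A call has exactly 10 rows; each row is the pose to reach, as a shift and turn from the pose commanded when the call began, along the tool's axes at that moment; what a row does not reach only later rows make up. A row lasts 1/10 s, in which the tool goes at most 50 mm and 8.59 degrees, less where a joint would pass 70% of its speed; a pose out of reach is approached as far as the arm can. A call with a gripper value outside its range is refused whole. The fingers move at their own pace and stop on an object; FORCE is the grip in N (left out, the last holds). Time passes only in rows, so rows that repeat a pose let the fingers close, or fill a call up. It gives the time, the measured TCP pose, the force and the opening at its end, in the units of the state.
- get_obs(): the state, without advancing time (a new reading comes with each control period).
- cams.camera(name): name is "scene" or "side" or "wrist"; returns (picture, depth): 384x512x3 uint8, red, green, blue; 384x512 float32, m along the optical axis (not along the pixel's ray), 0 where there is no reading.
- cams.get_calibration(name): a dict with "fx", "fy", "cx", "cy" (pixels), "view" (4x4, takes a point from world to camera coordinates). Camera axes: x right, y down, z forward; pixel columns grow to the right and rows downward; lengths in m; the calibration is good to about 2 mm. A picture is of the moment at which its call begins: read the wrist's pose just before it. get_calibration takes no time and is no camera call; for the wrist camera it gives the pose at the moment of the call.
- workorder.hand_in(): hands the job in, once; it reports no verdict.
The state is a dict: "time_s": time; "qpos": joint angles; "joint_vel": joint speeds; "tau": joint torques, N m; "ee_pos": TCP position; "eef_rot": TCP orientation; "force": force on the tool from outside, world axes, zero at the start; "moment": the same for the moment, N m; "grip_width": finger opening in m.
Only numpy, scipy, OpenCV 4.12 (cv2) and the standard library are available. Lean on these libraries where they do the work, as an engineer would, in place of code of your own. Each camera call takes 0.05 s, during which the arm holds its last target. There are 200 camera calls.

## Working session

There is one attempt and no reset: what is moved stays moved. The work goes in short steps, Python scripts to look and compute and a shell command to move; the robot and the scene stay as the last step left them, time stands still between calls to the robot, and variables do not carry over. Pictures are saved under pics/ and viewed, about 8 in all and at most 12, crops included, and the job is handed in when it is done.

```bash
ls; mkdir -p pics
cat > h.py <<'E'
import numpy as np, cv2
from station import get_obs, cams, workorder
from scipy.spatial.transform import Rotation as R
def shot(n,tag):
    c=cams.get_calibration(n); p,d=cams.camera(n); np.savez(f'pics/{tag}.npz',p=p,d=d,view=c['view'],k=[c['fx'],c['fy'],c['cx'],c['cy']])
    return p,d
def load(tag): return np.load(f'pics/{tag}.npz')
def cloud(tag):
    f=load(tag); d=f['d']; fx,fy,cx,cy=f['k']; v,u=np.mgrid[:d.shape[0],:d.shape[1]]
    P=np.stack([(u-cx)/fx*d,(v-cy)/fy*d,d],-1); V=np.array(f['view']); return (P-V[:3,3])@V[:3,:3]
def save(img,name,s=1):
    cv2.imwrite('pics/'+name,cv2.resize(img[...,::-1],None,fx=s,fy=s,interpolation=cv2.INTER_CUBIC))
E
python3 - <<'E'
from h import *
o=get_obs(); print({k:np.round(v,3) for k,v in o.items()})
a,_=shot('scene','s0'); b,_=shot('side','d0'); save(a,'s0.png',1.5); save(b,'d0.png',1.5)
for n in('scene','side'): print(np.round(cams.get_calibration(n)['view'],2))
E
```

```text
pics
{'time_s': np.float64(0.0), 'qpos': array([ 1.139,  0.301,  1.522,  0.   ,  1.321, -0.067]), 'joint_vel': array([-0.001, -0.002, -0.002,  0.   , -0.001, -0.002]), 'tau': array([ 1.0000e-03, -5.3182e+01, -3.5272e+01,  7.1000e-02,  2.4000e-02,
       -0.0000e+00]), 'ee_pos': array([0.196, 0.514, 0.224]), 'eef_rot': array([-1.571e+00,  1.000e-03,  1.206e+00]), 'force': array([-0.44 ,  0.431,  0.318]), 'moment': array([ 0.009, -0.031,  0.043]), 'grip_width': np.float64(0.094)}
[[-0.75  0.66  0.01  0.36]
 [ 0.46  0.54 -0.71 -0.18]
 [-0.47 -0.53 -0.71  1.61]
 [ 0.    0.    0.    1.  ]]
[[ 0.7  -0.71  0.   -0.33]
 [-0.41 -0.4  -0.82  0.31]
 [ 0.58  0.57 -0.58  0.98]
 [ 0.    0.    0.    1.  ]]
```

View pics/s0.png

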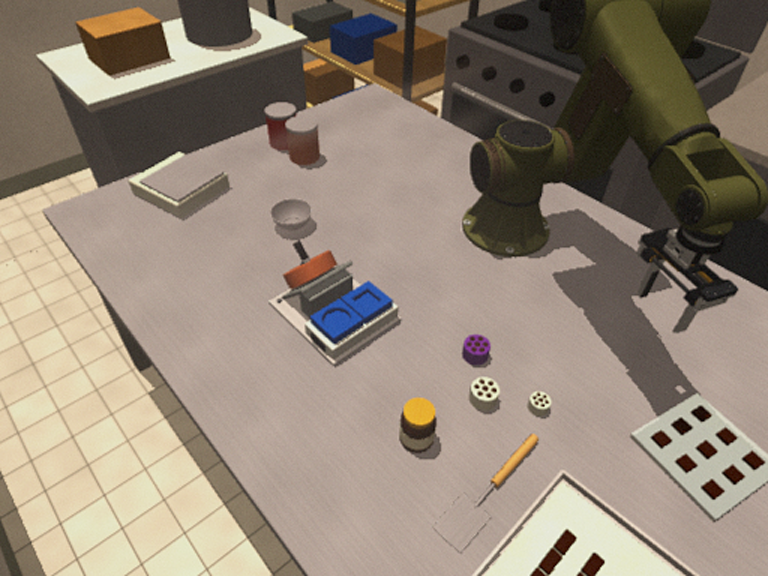

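View pics/d0.png

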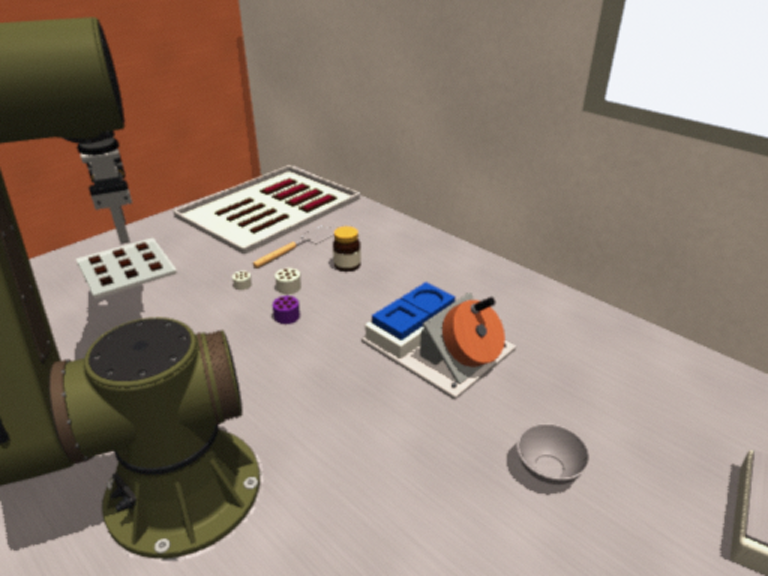

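Scene view, candidates for the mould: purple block (476,349), larger white block (485,391), smaller white block (540,402). I choose the larger white one. The round pocket is at (337,318), the square pocket at (367,296), the drum at (310,267) and the handle at (300,250).

Run:
```python
from h import *
C={t:cloud(t) for t in('s0','d0')}; 
def region(t,u0,u1,v0,v1,cond):
    P=C[t][v0:v1,u0:u1].reshape(-1,3); c=load(t)['p'][v0:v1,u0:u1].reshape(-1,3).astype(int); m=cond(P,c)&(load(t)['d'][v0:v1,u0:u1].ravel()>0); return P[m]
def st(n,P):
    print(n,len(P),np.round(np.median(P,0),4),'mid',np.round((np.percentile(P,1,0)+np.percentile(P,99,0))/2,4),'ext',np.round(np.ptp(P,axis=0),3))
for t,b in(('s0',(305,345,240,285)),('d0',(178,206,170,200))):
    st(t+' big',region(t,*b,lambda P,c:(P[:,2]>.033)&(P[:,2]<.06)))
for t,b in(('s0',(345,375,255,280)),('d0',(150,172,175,195))):
    st(t+' small',region(t,*b,lambda P,c:(P[:,2]>.012)))
for t,b in(('s0',(175,270,180,240)),('d0',(235,310,180,240))):
    B=region(t,*b,lambda P,c:(c[:,2]>c[:,0]*1.6)&(P[:,2]>.066)&(P[:,2]<.08)); st(t+' blue top',B)
    r=cv2.minAreaRect((B[:,:2]*1000).astype(np.float32)); print(r)
    F=region(t,*b,lambda P,c:(c[:,2]>c[:,0]*1.4)&(P[:,2]>.055)&(P[:,2]<.063)); st(t+' floors',F)
D=region('d0',285,345,190,255,lambda P,c:(c[:,0]>c[:,2]*1.8)); 
for _ in range(3):
    m=D.mean(0); w=np.linalg.svd(D-m,full_matrices=0)[2][2]; w*=np.sign(w[2]); D=D[abs((D-m)@w)<.006]
print('drum n',w,len(D)); st('drum',D)
H=region('d0',300,345,190,235,lambda P,c:(c.max(1)<60)&((P-m)@w>.006)); st('handle',H)
J=lambda t,u,v:np.round(C[t][int(v/1.5),int(u/1.5)],3)
for n,u,v in(('jar',419,412),('bowl',292,222),('spat',515,460),('purp',476,345)): print(n,J('s0',u,v))
a=load('s0')['p'];b=load('d0')['p']
f=lambda i,u,v:cv2.resize(i[v:v+75,u:u+100],(400,300),interpolation=cv2.INTER_CUBIC)
save(np.vstack([np.hstack([f(a,170,155),f(a,280,220)]),np.hstack([f(b,240,180),f(b,140,160)])]),'c0.png')
```

```text
s0 big 251 [0.4897 0.3484 0.039 ] mid [0.4884 0.3484 0.0388] ext [0.059 0.059 0.012]
d0 big 172 [0.4789 0.3343 0.0409] mid [0.462  0.3126 0.0392] ext [0.109 0.129 0.012]
s0 small 170 [0.4211 0.4398 0.0276] mid [0.4174 0.4384 0.0225] ext [0.045 0.042 0.02 ]
d0 small 115 [0.4125 0.43   0.0277] mid [0.4389 0.4465 0.0222] ext [0.097 0.07  0.02 ]
s0 blue top 644 [0.5724 0.0145 0.0708] mid [0.5752 0.0121 0.0709] ext [0.178 0.09  0.01 ]
((574.4468994140625, 11.72122573852539), (178.19143676757812, 89.69992065429688), 0.4185008406639099)
s0 floors 355 [0.6014 0.0109 0.0592] mid [0.5812 0.0185 0.059 ] ext [0.176 0.08  0.008]
d0 blue top 663 [0.5613 0.0072 0.0724] mid [0.5729 0.009  0.0714] ext [0.178 0.089 0.011]
((573.46484375, 9.540695190429688), (177.59759521484375, 88.43658447265625), 0.6081780791282654)
d0 floors 292 [0.5477 0.0113 0.0605] mid [0.5682 0.0059 0.0591] ext [0.17  0.087 0.008]
drum n [-0.07427861 -0.70441421  0.70589185] 665
drum 665 [ 0.5775 -0.1628  0.0945] mid [ 0.5699 -0.1591  0.0974] ext [0.119 0.093 0.094]
handle 59 [ 0.5866 -0.1568  0.1532] mid [ 0.585  -0.1548  0.1429] ext [0.03  0.037 0.07 ]
jar [0.663 0.325 0.101]
bowl [ 0.458 -0.408  0.006]
spat [0.555 0.488 0.017]
purp [0.414 0.256 0.035]
```

View pics/c0.png

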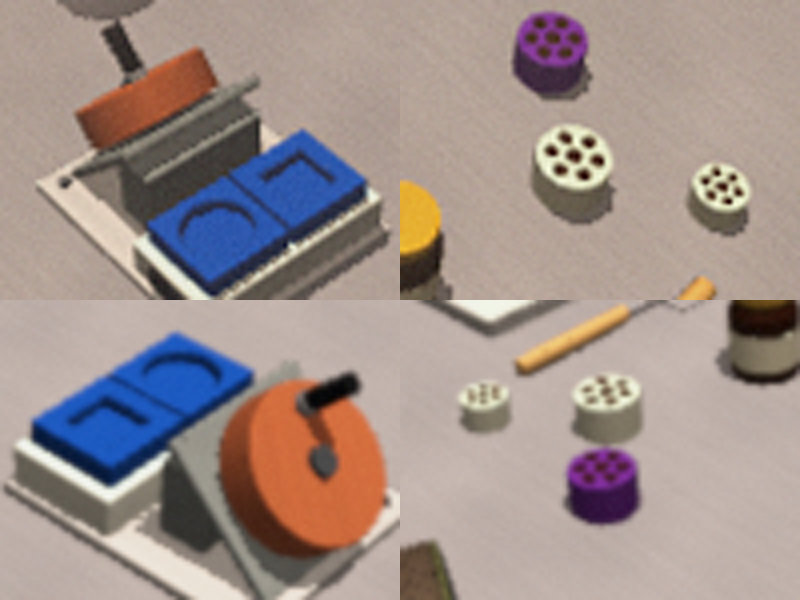

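The close crop confirms the larger white block at (0.488, 0.348), clearly bigger than the other white one at (0.417, 0.438). The shaker's yaw is about 0, with the round pocket near (0.619, 0.011). I'll move above the mould with yaw 0.

```bash
python3 -m handwheel '[{"fingers":1,"x":-0.01,"y":0,"z":-0.04,"spin":8},{"fingers":1,"x":-0.015,"y":0,"z":-0.08,"spin":16},{"fingers":1,"x":-0.02,"y":0.01,"z":-0.12,"spin":24},{"fingers":1,"x":-0.025,"y":0.01,"z":-0.16,"spin":32},{"fingers":1,"x":-0.03,"y":0.02,"z":-0.2,"spin":40},{"fingers":1,"x":-0.035,"y":0.02,"z":-0.24,"spin":48},{"fingers":1,"x":-0.04,"y":0.03,"z":-0.28,"spin":56},{"fingers":1,"x":-0.0507,"y":0.03,"z":-0.315,"spin":64},{"fingers":1,"x":-0.0507,"y":0.03,"z":-0.332,"spin":69.1},{"fingers":1,"x":-0.0507,"y":0.03,"z":-0.332,"spin":69.1}]'
python3 - <<'E'
from h import *
o=get_obs();print(o['ee_pos'],o['eef_rot'],o['time_s'])
p,d=shot('wrist','w0'); save(p,'w0.png',1.5)
P=cloud('w0'); m=(P[...,2]>.036)&(P[...,2]<.044)&(d>0)&(p[...,1]>90)&(abs(P[...,0]-.488)<.06)&(abs(P[...,1]-.348)<.06); Q=P[m]; print(len(Q))
print(cv2.minEnclosingCircle((Q[:,:2]*1000).astype(np.float32)),np.median(Q,0),(Q.min(0)+Q.max(0))/2)
E
```

```text
time_s: 1.1
ee_pos: [0.4898, 0.3467, 0.1938]
eef_rot: [-1.571, 0.001, -0.005]
force: [0.2, -0.5, -0.9]
grip_width: 0.094
[0.48976011 0.34665232 0.19375133] [-1.57137174e+00  6.46902379e-04 -4.61025547e-03] 1.1
1534
((487.9710693359375, 347.8216247558594), 29.841121673583984) [0.48800352 0.34949746 0.03950958] [0.48784369 0.34793393 0.03909447]
```

View pics/w0.png

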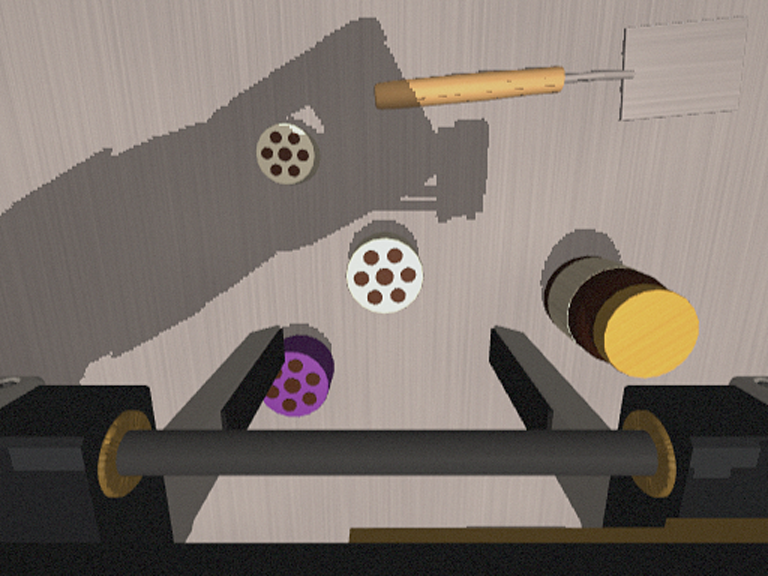

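The wrist view shows the mould at (385,275), with 29.8 mm measured radius and centre (0.488, 0.348). I'll descend and grip.

```bash
python3 -m handwheel '[{"fingers":1,"x":-0.002,"y":0.04,"z":0.001,"spin":0},{"fingers":1,"x":-0.002,"y":0.08,"z":0.001,"spin":0},{"fingers":1,"x":-0.002,"y":0.12,"z":0.001,"spin":0},{"fingers":1,"x":-0.002,"y":0.145,"z":0.001,"spin":0},{"fingers":1,"x":-0.002,"y":0.157,"z":0.001,"spin":0},{"fingers":1,"x":-0.002,"y":0.157,"z":0.001,"spin":0},{"fingers":0,"x":-0.002,"y":0.157,"z":0.001,"spin":0},{"fingers":-0.2,"x":-0.002,"y":0.157,"z":0.001,"spin":0},{"fingers":-0.2,"x":-0.002,"y":0.157,"z":0.001,"spin":0},{"fingers":-0.2,"x":-0.002,"y":0.157,"z":0.001,"spin":0}]' 20
```

```text
time_s: 2.15
ee_pos: [0.4866, 0.3492, 0.0382]
eef_rot: [-1.57, -0.001, 0.0]
force: [-0.5, 0.4, 0.3]
grip_width: 0.0653
```

```bash
python3 -m handwheel '[{"fingers":-0.4,"x":0,"y":0,"z":0,"spin":0},{"fingers":-0.4,"x":0,"y":0,"z":0,"spin":0},{"fingers":-0.4,"x":0,"y":0,"z":0,"spin":0},{"fingers":-0.4,"x":0,"y":0,"z":0,"spin":0},{"fingers":-0.4,"x":0,"y":-0.03,"z":0,"spin":0},{"fingers":-0.4,"x":0,"y":-0.06,"z":0,"spin":0},{"fingers":-0.4,"x":0,"y":-0.09,"z":0,"spin":0},{"fingers":-0.4,"x":0,"y":-0.12,"z":0,"spin":0},{"fingers":-0.4,"x":0,"y":-0.12,"z":-0.02,"spin":0},{"fingers":-0.4,"x":0,"y":-0.12,"z":-0.04,"spin":0}]' 20
```

```text
time_s: 3.15
ee_pos: [0.4862, 0.3088, 0.158]
eef_rot: [-1.57, -0.001, 0.001]
force: [0.3, 0.2, -1.6]
grip_width: 0.0596
```

```bash
python3 -m handwheel '[{"fingers":-0.4,"x":0,"y":-0.01,"z":-0.035,"spin":0},{"fingers":-0.4,"x":0,"y":-0.02,"z":-0.07,"spin":0},{"fingers":-0.4,"x":0,"y":-0.03,"z":-0.11,"spin":0},{"fingers":-0.4,"x":0,"y":-0.042,"z":-0.15,"spin":0},{"fingers":-0.4,"x":0,"y":-0.042,"z":-0.19,"spin":0},{"fingers":-0.4,"x":0.005,"y":-0.042,"z":-0.23,"spin":0},{"fingers":-0.4,"x":0.01,"y":-0.042,"z":-0.26,"spin":0},{"fingers":-0.4,"x":0.014,"y":-0.042,"z":-0.28,"spin":0},{"fingers":-0.4,"x":0.014,"y":-0.042,"z":-0.289,"spin":0},{"fingers":-0.4,"x":0.014,"y":-0.042,"z":-0.289,"spin":0}]' 20
python3 - <<'E'
from h import *
o=get_obs();print(o['ee_pos'],o['eef_rot'],o['time_s'])
p,d=shot('wrist','w1'); save(p,'w1.png',1.5)
P=cloud('w1'); c=p.astype(int); b=(c[...,2]>c[...,0]*1.6)&(d>0)
T=P[b&(P[...,2]>.067)&(P[...,2]<.077)]; F=P[b&(P[...,2]>.055)&(P[...,2]<.063)&(P[...,0]>.575)]
print(len(T),np.median(T,0),cv2.minAreaRect((T[:,:2]*1000).astype(np.float32)))
print(len(F),np.median(F,0),cv2.minAreaRect((F[:,:2]*1000).astype(np.float32)))
M=P[(P[...,2]>.19)&(P[...,2]<.215)&(d>0)&(c.min(-1)>100)];print(len(M),np.median(M,0) if len(M) else '',(M.min(0)+M.max(0))/2 if len(M) else '')
E
```

```text
time_s: 4.15
ee_pos: [0.5001, 0.0195, 0.1992]
eef_rot: [-1.571, 0.0, -0.001]
force: [0.3, 0.5, -1.4]
grip_width: 0.0595
[0.50010456 0.01950871 0.19924579] [-1.57071863e+00  4.92071111e-04 -1.24137335e-03] 4.15
6204 [0.58426101 0.03255861 0.07136481] ((574.6554565429688, 11.400753021240234), (176.7017364501953, 86.15148162841797), 0.8587392568588257)
2629 [0.62036475 0.01211228 0.05945451] ((615.7695922851562, 16.181577682495117), (80.33434295654297, 77.81076049804688), 0.8078894019126892)
4596 [0.49994584 0.02160444 0.20068024] [0.49409556 0.01878399 0.20327185]
```

View pics/w1.png

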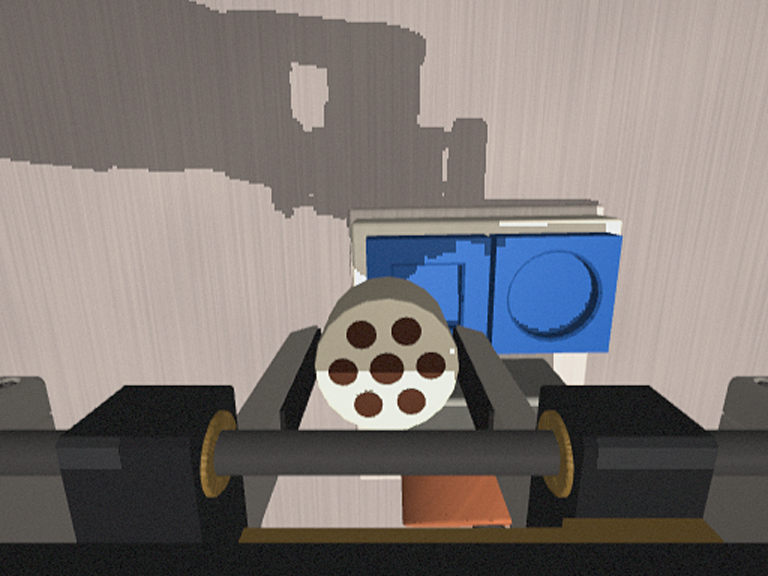

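Run:
```python
from h import *
f=load('w1');p=f['p'].astype(int);d=f['d'];P=cloud('w1');V=f['view'];cam=-V[:3,:3].T@V[:3,3];print('cam',cam)
def onplane(Q,z): return cam+(Q-cam)*((z-cam[2])/(Q[:,2]-cam[2]))[:,None]
b=(p[...,2]>p[...,0]*1.5)&(d>0)&(P[...,2]<.0675)&(P[...,2]>.055)
b[:,:336]=0; n,l,s,c=cv2.connectedComponentsWithStats(b.astype(np.uint8))
for i in range(1,n):
    if s[i,4]>300:
        Q=onplane(P[l==i],.0715); print(s[i],cv2.minEnclosingCircle((Q[:,:2]*1000).astype(np.float32)),(Q.min(0)+Q.max(0))/2,np.ptp(Q,axis=0))
fx,fy,cx,cy=f['k']
def ray(u,v,z):
    r=V[:3,:3].T@np.array([(u-cx)/fx,(v-cy)/fy,1]); return cam+r*(z-cam[2])/r[2]
print('mould dot',ray(386/1.5,368/1.5,P[245,257,2]),P[245,257])
dots=[(361,335),(406,331),(430,365),(411,401),(368,404),(343,372)]
print(np.mean([ray(u/1.5,v/1.5,.2005) for u,v in dots],0))
```

```text
cam [0.50045548 0.09382162 0.3588743 ]
[ 339  169   59   56 2586] ((618.2141723632812, 12.712809562683105), 31.542341232299805) [0.61779758 0.01287976 0.0715    ] [0.06197217 0.06077396 0.        ]
mould dot [0.50012142 0.01894156 0.20142537] [0.49991794 0.0191631  0.20142537]
[0.50032114 0.01826422 0.2005    ]
```

```bash
python3 -m handwheel '[{"fingers":-0.4,"x":0.03,"y":0,"z":-0.0064,"spin":0},{"fingers":-0.4,"x":0.065,"y":0.01,"z":-0.0064,"spin":0},{"fingers":-0.4,"x":0.1,"y":0.03,"z":-0.0064,"spin":0},{"fingers":-0.4,"x":0.115,"y":0.05,"z":-0.0064,"spin":0},{"fingers":-0.4,"x":0.119,"y":0.07,"z":-0.0064,"spin":0},{"fingers":-0.4,"x":0.119,"y":0.081,"z":-0.0064,"spin":0},{"fingers":-0.4,"x":0.119,"y":0.081,"z":-0.0064,"spin":0},{"fingers":-0.4,"x":0.119,"y":0.087,"z":-0.0064,"spin":0},{"fingers":-0.4,"x":0.119,"y":0.092,"z":-0.0064,"spin":0},{"fingers":-0.4,"x":0.119,"y":0.094,"z":-0.0064,"spin":0}]' 20
```

```text
time_s: 5.2
ee_pos: [0.6192, 0.0137, 0.1056]
eef_rot: [-1.571, -0.0, 0.0]
force: [0.8, -0.9, -1.5]
grip_width: 0.0592
```

```bash
python3 -m handwheel '[{"fingers":-0.4,"x":0,"y":0.001,"z":-0.0005,"spin":0},{"fingers":-0.4,"x":0,"y":0.003,"z":-0.0005,"spin":0},{"fingers":-0.4,"x":0,"y":0.005,"z":-0.0005,"spin":0},{"fingers":-0.4,"x":0,"y":0.006,"z":-0.0005,"spin":0},{"fingers":-0.4,"x":0,"y":0.007,"z":-0.0005,"spin":0},{"fingers":-0.4,"x":0,"y":0.0075,"z":-0.0005,"spin":0},{"fingers":-0.4,"x":0,"y":0.0075,"z":-0.0005,"spin":0},{"fingers":-0.4,"x":0,"y":0.0075,"z":-0.0005,"spin":0},{"fingers":-0.4,"x":0,"y":0.0075,"z":-0.0005,"spin":0},{"fingers":-0.4,"x":0,"y":0.0075,"z":-0.0005,"spin":0}]' 20
```

```text
time_s: 6.2
ee_pos: [0.6193, 0.0131, 0.098]
eef_rot: [-1.571, -0.0, -0.0]
force: [-0.7, -1.0, 0.4]
grip_width: 0.0593
```

```bash
python3 -m handwheel '[{"fingers":0.5,"x":0,"y":0,"z":0,"spin":0},{"fingers":0.8,"x":0,"y":0,"z":0,"spin":0},{"fingers":0.8,"x":0,"y":0,"z":0,"spin":0},{"fingers":0.8,"x":0,"y":0,"z":0,"spin":0},{"fingers":0.8,"x":0,"y":-0.02,"z":0,"spin":0},{"fingers":0.8,"x":0,"y":-0.05,"z":0,"spin":0},{"fingers":0.8,"x":0,"y":-0.08,"z":0,"spin":0},{"fingers":0.8,"x":0,"y":-0.11,"z":0,"spin":0},{"fingers":0.8,"x":-0.01,"y":-0.12,"z":-0.03,"spin":0},{"fingers":0.8,"x":-0.02,"y":-0.12,"z":-0.06,"spin":0}]' 20
python3 - <<'E'
from h import *
o=get_obs();print(o['ee_pos'],o['time_s'])
p,d=shot('wrist','w2'); s,_=shot('scene','s2')
save(np.hstack([p[60:360,60:452], cv2.resize(s[150:250,160:291],(393,300),interpolation=cv2.INTER_CUBIC)]),'w2.png')
P=cloud('w2');c=p.astype(int)
m=(P[...,2]>.094)&(P[...,2]<.106)&(c.min(-1)>110)&(abs(P[...,0]-.62)<.05)&(abs(P[...,1]-.012)<.05)
Q=P[m]; print(len(Q),np.median(Q,0),cv2.minEnclosingCircle((Q[:,:2]*1000).astype(np.float32)))
A=np.c_[Q[:,:2],np.ones(len(Q))]; print('tilt',np.linalg.lstsq(A,Q[:,2],rcond=None)[0])
b=(c[...,2]>c[...,0]*1.6)&(P[...,2]>.067)&(P[...,2]<.077); print(cv2.minAreaRect((P[b][:,:2]*1000).astype(np.float32)))
# drum / handle
m=(c.max(-1)<70)&(P[...,2]>.11)&(P[...,2]<.19)&(abs(P[...,0]-.58)<.06)&(P[...,1]<-.1)&(P[...,1]>-.26); H=P[m]; print('handle',len(H),np.median(H,0) if len(H) else '')
E
```

```text
time_s: 7.2
ee_pos: [0.5996, -0.0472, 0.22]
eef_rot: [-1.571, -0.003, 0.002]
force: [0.8, 0.3, -0.7]
grip_width: 0.0848
[ 0.5995977  -0.047188    0.22000856] 7.2
1949 [0.61954241 0.01367183 0.09945161] ((619.36767578125, 12.0296049118042), 29.48796844482422)
tilt [-2.03610618e-05 -1.34311164e-03  9.94801386e-02]
((574.02978515625, 11.588821411132812), (176.16482543945312, 85.1740493774414), 0.8471781015396118)
handle 412 [ 0.5933025  -0.15762496  0.16269172]
```

View pics/w2.png

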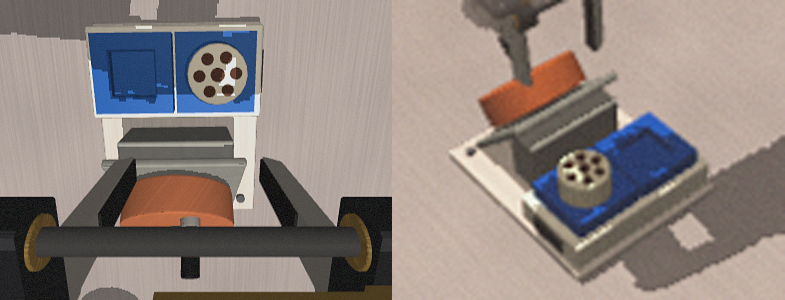

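The mould is fully seated: its top is at z 0.0995 (expected 0.100), it is level, and its centre (0.6194, 0.012) is at the pocket centre. Next I'll look at the drum.

```bash
python3 -m handwheel '[{"fingers":0.8,"x":0,"y":-0.03,"z":0,"spin":0},{"fingers":0.8,"x":0,"y":-0.05,"z":-0.03,"spin":0},{"fingers":0.8,"x":-0.005,"y":-0.05,"z":-0.07,"spin":0},{"fingers":0.8,"x":-0.01,"y":-0.05,"z":-0.11,"spin":0},{"fingers":0.8,"x":-0.015,"y":-0.05,"z":-0.14,"spin":0},{"fingers":0.8,"x":-0.015,"y":-0.05,"z":-0.153,"spin":0},{"fingers":0.8,"x":-0.015,"y":-0.05,"z":-0.153,"spin":0},{"fingers":0.3,"x":-0.015,"y":-0.05,"z":-0.153,"spin":0},{"fingers":0.3,"x":-0.015,"y":-0.05,"z":-0.153,"spin":0},{"fingers":0.3,"x":-0.015,"y":-0.05,"z":-0.153,"spin":0}]' 20
cat > drum.py <<'E'
from h import *
import sys
from scipy.optimize import least_squares
tag=sys.argv[1]
o=get_obs();print(o['ee_pos'],o['eef_rot'],o['time_s'])
p,d=shot('wrist',tag); save(p,tag+'.png',1.5)
P=cloud(tag);c=p.astype(int)
m=(c[...,0]>c[...,2]*1.8)&(d>0)&(P[...,2]>.03)&(P[...,2]<.2)&(abs(P[...,0]-.58)<.09)&(P[...,1]<-.06)
D=P[m];n0=np.array([.0,-.707,.707])
a0=np.array([.576,-.158,.097]); D=D[abs((D-a0)@n0)<.012]
for _ in range(4):
    q=D.mean(0); w=np.linalg.svd(D-q,full_matrices=0)[2][2]; w*=np.sign(w[2]); D=D[abs((D-q)@w)<.004]
print('face',len(D),q,w)
x=np.cross([0,0,1],w);x/=np.linalg.norm(x);x*=np.sign(x[0]);y=np.cross(w,x)
uv=np.c_[(D-q)@x,(D-q)@y]; h=cv2.convexHull((uv*1e3).astype(np.float32))[:,0]/1e3
r=least_squares(lambda s:np.hypot(*(h-s).T)-.065,[0,0],loss='soft_l1',f_scale=.001)
A=q+r.x[0]*x+r.x[1]*y; print('axis',A,'rms',r.fun.std(),'yaw',np.arctan2(x[1],x[0]))
m=(c.max(-1)<75)&(d>0)&((P-A)@w>.012)&((P-A)@w<.062)&(np.abs((P-A)@x)<.07)&(np.abs((P-A)@y)<.075)
H=P[m]; e=H-A; print('handle',len(H),'xyz in drum:',np.median(np.c_[e@x,e@y,e@w],0), 'world',np.median(H,0))
for lo in (.015,.025,.035,.045): 
    k=(e@w>lo)&(e@w<lo+.01); 
    if k.sum()>5: print(lo,k.sum(),'x range',np.percentile((e@x)[k],[2,98]),'y',np.percentile((e@y)[k],[2,98]))
E
python3 drum.py w3
```

```text
time_s: 8.3
ee_pos: [0.5846, -0.1987, 0.268]
eef_rot: [-1.571, -0.0, 0.001]
force: [-0.1, 0.2, 0.4]
grip_width: 0.0642
[ 0.58458523 -0.19869969  0.2680298 ] [-1.57071880e+00 -1.31169463e-04  1.42927049e-03] 8.3
face 5196 [ 0.5736889  -0.15086819  0.10586188] [ 0.01226036 -0.70136164  0.71270017]
axis [ 0.57650647 -0.15964937  0.09717193] rms 0.0008540797074545366 yaw 0.01747902211131452
handle 745 xyz in drum: [0.01596139 0.04755549 0.03843791] world [ 0.59250026 -0.15265469  0.15795227]
0.015 138 x range [0.00779762 0.02485157] y [0.04228084 0.05021605]
0.025 143 x range [0.00769865 0.02446974] y [0.04236197 0.05005702]
0.035 147 x range [0.00758951 0.02409726] y [0.0414293  0.04990421]
0.045 269 x range [0.00753778 0.02449508] y [0.03571555 0.04980863]
```

View pics/w3.png

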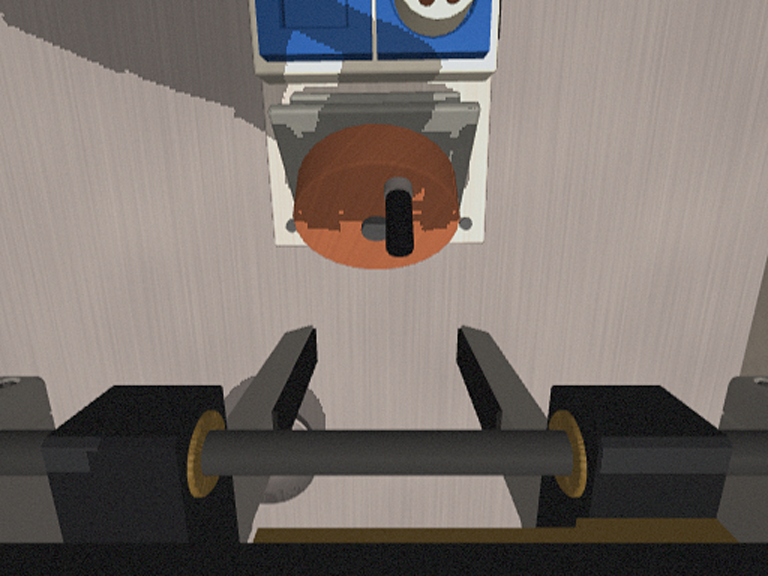

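The drum fit is good: axis (0.5765, -0.1596, 0.0972), 45° normal, yaw 1°. The handle is at drum x +0.016, y +0.042, so angle ≈ -0.36 rad. I'll grip it now.

```bash
python3 -m handwheel '[{"fingers":0.2,"x":0.004,"y":0.01,"z":0.025,"spin":-1},{"fingers":0.1,"x":0.0078,"y":0.03,"z":0.0457,"spin":-1},{"fingers":0,"x":0.0078,"y":0.065,"z":0.0457,"spin":-1},{"fingers":0,"x":0.0078,"y":0.1,"z":0.0457,"spin":-1},{"fingers":0,"x":0.0078,"y":0.118,"z":0.0457,"spin":-1},{"fingers":0,"x":0.0078,"y":0.118,"z":0.0457,"spin":-1},{"fingers":-0.9,"x":0.0078,"y":0.118,"z":0.0457,"spin":-1},{"fingers":-0.9,"x":0.0078,"y":0.118,"z":0.0457,"spin":-1},{"fingers":-0.9,"x":0.0078,"y":0.118,"z":0.0457,"spin":-1},{"fingers":-0.9,"x":0.0078,"y":0.118,"z":0.0457,"spin":-1}]' 50
python3 -m handwheel '[{"fingers":-0.9,"x":0,"y":0,"z":0,"spin":0},{"fingers":-0.9,"x":0,"y":0,"z":0,"spin":0},{"fingers":-0.9,"x":0,"y":0,"z":0,"spin":0},{"fingers":-0.9,"x":0,"y":0,"z":0,"spin":0},{"fingers":-0.9,"x":0,"y":0,"z":0,"spin":0},{"fingers":-0.9,"x":0,"y":0,"z":0,"spin":0},{"fingers":-0.9,"x":0,"y":0,"z":0,"spin":0},{"fingers":-0.9,"x":0,"y":0,"z":0,"spin":0},{"fingers":-0.9,"x":0,"y":0,"z":0,"spin":0},{"fingers":-0.9,"x":0,"y":0,"z":0,"spin":0}]' 50
```

```text
time_s: 9.35
ee_pos: [0.5923, -0.1543, 0.1508]
eef_rot: [-1.571, -0.001, 0.017]
force: [0.1, 0.1, 1.2]
grip_width: 0.0183
time_s: 10.35
ee_pos: [0.5925, -0.1543, 0.1508]
eef_rot: [-1.571, -0.002, 0.017]
force: [-0.1, 1.7, 6.6]
grip_width: 0.017
```

```bash
cat > tab.py <<'E'
import numpy as np,sys
a=float(sys.argv[1]);n=int(sys.argv[2]);s=float(sys.argv[3])
for c in range(n):
    t0=np.radians(a+c*10*s); t=np.radians(a+c*10*s+s*np.arange(1,11))
    X=-.045*(np.sin(t)-np.sin(t0)); Z=.03182*(np.cos(t)-np.cos(t0)); print(round(a+c*10*s),' '.join('%.4f,%.4f'%z for z in zip(X,Z)))
E
python3 tab.py -21 10 4
```

```text
-21 -0.0030,0.0007 -0.0060,0.0013 -0.0091,0.0017 -0.0122,0.0020 -0.0153,0.0021 -0.0185,0.0021 -0.0216,0.0019 -0.0247,0.0015 -0.0278,0.0010 -0.0308,0.0004
19 -0.0029,-0.0008 -0.0058,-0.0017 -0.0085,-0.0028 -0.0112,-0.0040 -0.0137,-0.0054 -0.0160,-0.0068 -0.0183,-0.0084 -0.0203,-0.0101 -0.0222,-0.0118 -0.0239,-0.0137
59 -0.0015,-0.0019 -0.0029,-0.0040 -0.0040,-0.0060 -0.0049,-0.0082 -0.0056,-0.0103 -0.0061,-0.0125 -0.0064,-0.0147 -0.0064,-0.0169 -0.0063,-0.0192 -0.0059,-0.0214
99 0.0006,-0.0022 0.0014,-0.0043 0.0024,-0.0064 0.0037,-0.0085 0.0051,-0.0104 0.0067,-0.0124 0.0085,-0.0142 0.0105,-0.0159 0.0126,-0.0175 0.0149,-0.0190
139 0.0024,-0.0014 0.0050,-0.0027 0.0077,-0.0038 0.0105,-0.0048 0.0134,-0.0057 0.0164,-0.0064 0.0194,-0.0070 0.0225,-0.0074 0.0256,-0.0077 0.0287,-0.0078
179 0.0031,0.0000 0.0063,0.0002 0.0094,0.0006 0.0124,0.0011 0.0154,0.0017 0.0184,0.0025 0.0212,0.0035 0.0240,0.0045 0.0266,0.0057 0.0291,0.0071
219 0.0024,0.0015 0.0046,0.0030 0.0067,0.0047 0.0085,0.0065 0.0103,0.0083 0.0118,0.0103 0.0131,0.0123 0.0142,0.0144 0.0151,0.0165 0.0159,0.0187
259 0.0005,0.0022 0.0008,0.0044 0.0008,0.0066 0.0007,0.0088 0.0003,0.0110 -0.0003,0.0132 -0.0011,0.0154 -0.0022,0.0175 -0.0034,0.0195 -0.0048,0.0215
299 -0.0016,0.0019 -0.0034,0.0037 -0.0054,0.0054 -0.0075,0.0071 -0.0098,0.0086 -0.0123,0.0100 -0.0148,0.0113 -0.0175,0.0124 -0.0203,0.0134 -0.0232,0.0143
339 -0.0030,0.0007 -0.0060,0.0013 -0.0091,0.0017 -0.0122,0.0020 -0.0153,0.0021 -0.0185,0.0021 -0.0216,0.0019 -0.0247,0.0015 -0.0278,0.0010 -0.0308,0.0004
```

```bash
python3 -m handwheel '[{"fingers":-0.9,"x":-0.003,"y":-0.0007,"z":0.0007,"spin":0},{"fingers":-0.9,"x":-0.006,"y":-0.0013,"z":0.0013,"spin":0},{"fingers":-0.9,"x":-0.0091,"y":-0.0017,"z":0.0017,"spin":0},{"fingers":-0.9,"x":-0.0122,"y":-0.002,"z":0.002,"spin":0},{"fingers":-0.9,"x":-0.0153,"y":-0.0021,"z":0.0021,"spin":0},{"fingers":-0.9,"x":-0.0185,"y":-0.0021,"z":0.0021,"spin":0},{"fingers":-0.9,"x":-0.0216,"y":-0.0019,"z":0.0019,"spin":0},{"fingers":-0.9,"x":-0.0247,"y":-0.0015,"z":0.0015,"spin":0},{"fingers":-0.9,"x":-0.0278,"y":-0.001,"z":0.001,"spin":0},{"fingers":-0.9,"x":-0.0308,"y":-0.0004,"z":0.0004,"spin":0}]' 50
```

```text
time_s: 11.35
ee_pos: [0.5615, -0.1545, 0.151]
eef_rot: [-1.571, -0.002, 0.017]
force: [2.9, 0.1, 5.6]
grip_width: 0.0172
```

```bash
python3 -m handwheel '[{"fingers":-0.9,"x":-0.0029,"y":0.0008,"z":-0.0008,"spin":0},{"fingers":-0.9,"x":-0.0058,"y":0.0017,"z":-0.0017,"spin":0},{"fingers":-0.9,"x":-0.0085,"y":0.0028,"z":-0.0028,"spin":0},{"fingers":-0.9,"x":-0.0112,"y":0.004,"z":-0.004,"spin":0},{"fingers":-0.9,"x":-0.0137,"y":0.0054,"z":-0.0054,"spin":0},{"fingers":-0.9,"x":-0.016,"y":0.0068,"z":-0.0068,"spin":0},{"fingers":-0.9,"x":-0.0183,"y":0.0084,"z":-0.0084,"spin":0},{"fingers":-0.9,"x":-0.0203,"y":0.0101,"z":-0.0101,"spin":0},{"fingers":-0.9,"x":-0.0222,"y":0.0118,"z":-0.0118,"spin":0},{"fingers":-0.9,"x":-0.0239,"y":0.0137,"z":-0.0137,"spin":0}]' 50
```

```text
time_s: 12.35
ee_pos: [0.5377, -0.169, 0.1368]
eef_rot: [-1.572, -0.001, 0.017]
force: [3.6, -3.3, 4.4]
grip_width: 0.0169
```

```bash
python3 -m handwheel '[{"fingers":-0.9,"x":-0.0015,"y":0.0019,"z":-0.0019,"spin":0},{"fingers":-0.9,"x":-0.0029,"y":0.004,"z":-0.004,"spin":0},{"fingers":-0.9,"x":-0.004,"y":0.006,"z":-0.006,"spin":0},{"fingers":-0.9,"x":-0.0049,"y":0.0082,"z":-0.0082,"spin":0},{"fingers":-0.9,"x":-0.0056,"y":0.0103,"z":-0.0103,"spin":0},{"fingers":-0.9,"x":-0.0061,"y":0.0125,"z":-0.0125,"spin":0},{"fingers":-0.9,"x":-0.0064,"y":0.0147,"z":-0.0147,"spin":0},{"fingers":-0.9,"x":-0.0064,"y":0.0169,"z":-0.0169,"spin":0},{"fingers":-0.9,"x":-0.0063,"y":0.0192,"z":-0.0192,"spin":0},{"fingers":-0.9,"x":-0.0059,"y":0.0214,"z":-0.0214,"spin":0}]' 50
```

```text
time_s: 13.35
ee_pos: [0.5327, -0.1903, 0.1156]
eef_rot: [-1.571, -0.002, 0.017]
force: [5.9, -2.1, 6.9]
grip_width: 0.0173
```

```bash
python3 -m handwheel '[{"fingers":-0.9,"x":0.0006,"y":0.0022,"z":-0.0022,"spin":0},{"fingers":-0.9,"x":0.0014,"y":0.0043,"z":-0.0043,"spin":0},{"fingers":-0.9,"x":0.0024,"y":0.0064,"z":-0.0064,"spin":0},{"fingers":-0.9,"x":0.0037,"y":0.0085,"z":-0.0085,"spin":0},{"fingers":-0.9,"x":0.0051,"y":0.0104,"z":-0.0104,"spin":0},{"fingers":-0.9,"x":0.0067,"y":0.0124,"z":-0.0124,"spin":0},{"fingers":-0.9,"x":0.0085,"y":0.0142,"z":-0.0142,"spin":0},{"fingers":-0.9,"x":0.0105,"y":0.0159,"z":-0.0159,"spin":0},{"fingers":-0.9,"x":0.0126,"y":0.0175,"z":-0.0175,"spin":0},{"fingers":-0.9,"x":0.0149,"y":0.019,"z":-0.019,"spin":0}]' 50
```

```text
time_s: 14.35
ee_pos: [0.5478, -0.2087, 0.097]
eef_rot: [-1.571, -0.001, 0.018]
force: [1.2, 0.7, 12.6]
grip_width: 0.0171
```

```bash
python3 -m handwheel '[{"fingers":-0.9,"x":0.0024,"y":0.0014,"z":-0.0014,"spin":0},{"fingers":-0.9,"x":0.005,"y":0.0027,"z":-0.0027,"spin":0},{"fingers":-0.9,"x":0.0077,"y":0.0038,"z":-0.0038,"spin":0},{"fingers":-0.9,"x":0.0105,"y":0.0048,"z":-0.0048,"spin":0},{"fingers":-0.9,"x":0.0134,"y":0.0057,"z":-0.0057,"spin":0},{"fingers":-0.9,"x":0.0164,"y":0.0064,"z":-0.0064,"spin":0},{"fingers":-0.9,"x":0.0194,"y":0.007,"z":-0.007,"spin":0},{"fingers":-0.9,"x":0.0225,"y":0.0074,"z":-0.0074,"spin":0},{"fingers":-0.9,"x":0.0256,"y":0.0077,"z":-0.0077,"spin":0},{"fingers":-0.9,"x":0.0287,"y":0.0078,"z":-0.0078,"spin":0}]' 50
```

```text
time_s: 15.35
ee_pos: [0.5756, -0.2161, 0.0891]
eef_rot: [-1.571, 0.002, 0.017]
force: [-9.3, 0.3, 17.0]
grip_width: 0.0172
```

```bash
python3 -m handwheel '[{"fingers":-0.9,"x":0.0031,"y":0,"z":0,"spin":0},{"fingers":-0.9,"x":0.0063,"y":-0.0002,"z":0.0002,"spin":0},{"fingers":-0.9,"x":0.0094,"y":-0.0006,"z":0.0006,"spin":0},{"fingers":-0.9,"x":0.0124,"y":-0.0011,"z":0.0011,"spin":0},{"fingers":-0.9,"x":0.0154,"y":-0.0017,"z":0.0017,"spin":0},{"fingers":-0.9,"x":0.0184,"y":-0.0025,"z":0.0025,"spin":0},{"fingers":-0.9,"x":0.0212,"y":-0.0035,"z":0.0035,"spin":0},{"fingers":-0.9,"x":0.024,"y":-0.0045,"z":0.0045,"spin":0},{"fingers":-0.9,"x":0.0266,"y":-0.0057,"z":0.0057,"spin":0},{"fingers":-0.9,"x":0.0291,"y":-0.0071,"z":0.0071,"spin":0}]' 50
```

```text
time_s: 16.35
ee_pos: [0.6031, -0.2098, 0.0948]
eef_rot: [-1.572, 0.005, 0.017]
force: [-12.2, -12.0, 5.2]
grip_width: 0.0168
```

```bash
python3 -m handwheel '[{"fingers":-0.9,"x":0.0024,"y":-0.0015,"z":0.0015,"spin":0},{"fingers":-0.9,"x":0.0046,"y":-0.003,"z":0.003,"spin":0},{"fingers":-0.9,"x":0.0067,"y":-0.0047,"z":0.0047,"spin":0},{"fingers":-0.9,"x":0.0085,"y":-0.0065,"z":0.0065,"spin":0},{"fingers":-0.9,"x":0.0103,"y":-0.0083,"z":0.0083,"spin":0},{"fingers":-0.9,"x":0.0118,"y":-0.0103,"z":0.0103,"spin":0},{"fingers":-0.9,"x":0.0131,"y":-0.0123,"z":0.0123,"spin":0},{"fingers":-0.9,"x":0.0142,"y":-0.0144,"z":0.0144,"spin":0},{"fingers":-0.9,"x":0.0151,"y":-0.0165,"z":0.0165,"spin":0},{"fingers":-0.9,"x":0.0159,"y":-0.0187,"z":0.0187,"spin":0}]' 50
```

```text
time_s: 17.35
ee_pos: [0.6206, -0.1915, 0.1131]
eef_rot: [-1.573, -0.0, 0.016]
force: [8.4, -16.4, -8.0]
grip_width: 0.0168
```

```bash
python3 -m handwheel '[{"fingers":-0.9,"x":0.0005,"y":-0.0022,"z":0.0022,"spin":0},{"fingers":-0.9,"x":0.0008,"y":-0.0044,"z":0.0044,"spin":0},{"fingers":-0.9,"x":0.0008,"y":-0.0066,"z":0.0066,"spin":0},{"fingers":-0.9,"x":0.0007,"y":-0.0088,"z":0.0088,"spin":0},{"fingers":-0.9,"x":0.0003,"y":-0.011,"z":0.011,"spin":0},{"fingers":-0.9,"x":-0.0003,"y":-0.0132,"z":0.0132,"spin":0},{"fingers":-0.9,"x":-0.0011,"y":-0.0154,"z":0.0154,"spin":0},{"fingers":-0.9,"x":-0.0022,"y":-0.0175,"z":0.0175,"spin":0},{"fingers":-0.9,"x":-0.0034,"y":-0.0195,"z":0.0195,"spin":0},{"fingers":-0.9,"x":-0.0048,"y":-0.0215,"z":0.0215,"spin":0}]' 50
```

```text
time_s: 18.35
ee_pos: [0.6166, -0.1689, 0.1358]
eef_rot: [-1.573, -0.003, 0.017]
force: [12.4, -8.1, -2.0]
grip_width: 0.0169
```

```bash
python3 -m handwheel '[{"fingers":-0.9,"x":-0.0016,"y":-0.0019,"z":0.0019,"spin":0},{"fingers":-0.9,"x":-0.0034,"y":-0.0037,"z":0.0037,"spin":0},{"fingers":-0.9,"x":-0.0054,"y":-0.0054,"z":0.0054,"spin":0},{"fingers":-0.9,"x":-0.0075,"y":-0.0071,"z":0.0071,"spin":0},{"fingers":-0.9,"x":-0.0098,"y":-0.0086,"z":0.0086,"spin":0},{"fingers":-0.9,"x":-0.0123,"y":-0.01,"z":0.01,"spin":0},{"fingers":-0.9,"x":-0.0148,"y":-0.0113,"z":0.0113,"spin":0},{"fingers":-0.9,"x":-0.0175,"y":-0.0124,"z":0.0124,"spin":0},{"fingers":-0.9,"x":-0.0203,"y":-0.0134,"z":0.0134,"spin":0},{"fingers":-0.9,"x":-0.0232,"y":-0.0143,"z":0.0143,"spin":0}]' 50
```

```text
time_s: 19.35
ee_pos: [0.593, -0.1543, 0.1506]
eef_rot: [-1.572, -0.003, 0.017]
force: [8.8, -3.5, 5.0]
grip_width: 0.0172
```

```bash
python3 -m handwheel '[{"fingers":-0.9,"x":-0.003,"y":-0.0007,"z":0.0007,"spin":0},{"fingers":-0.9,"x":-0.006,"y":-0.0013,"z":0.0013,"spin":0},{"fingers":-0.9,"x":-0.0091,"y":-0.0017,"z":0.0017,"spin":0},{"fingers":-0.9,"x":-0.0122,"y":-0.002,"z":0.002,"spin":0},{"fingers":-0.9,"x":-0.0153,"y":-0.0021,"z":0.0021,"spin":0},{"fingers":-0.9,"x":-0.0185,"y":-0.0021,"z":0.0021,"spin":0},{"fingers":-0.9,"x":-0.0216,"y":-0.0019,"z":0.0019,"spin":0},{"fingers":-0.9,"x":-0.0247,"y":-0.0015,"z":0.0015,"spin":0},{"fingers":-0.9,"x":-0.0278,"y":-0.001,"z":0.001,"spin":0},{"fingers":-0.9,"x":-0.0308,"y":-0.0004,"z":0.0004,"spin":0}]' 50
```

```text
time_s: 20.35
ee_pos: [0.5615, -0.1544, 0.151]
eef_rot: [-1.571, -0.002, 0.017]
force: [1.9, -3.2, 6.7]
grip_width: 0.0172
```

```bash
cat > fit.py <<'E'
import numpy as np
from scipy.optimize import least_squares
E=np.array([[.5615,-.1545,.151],[.5377,-.169,.1368],[.5327,-.1903,.1156],[.5478,-.2087,.097],[.5756,-.2161,.0891],[.6031,-.2098,.0948],[.6206,-.1915,.1131],[.6166,-.1689,.1358],[.593,-.1543,.1506],[.5615,-.1544,.151]])
F=np.array([[2.9,.1,5.6],[3.6,-3.3,4.4],[5.9,-2.1,6.9],[1.2,.7,12.6],[-9.3,.3,17],[-12.2,-12,5.2],[8.4,-16.4,-8],[12.4,-8.1,-2],[8.8,-3.5,5],[1.9,-3.2,6.7]])
s=2**-.5; x=np.array([1,.0175,0]); y=np.array([-.0124,s,s]); A=np.array([.5765,-.1596,.0972])
u=(E-A)@x; v=(E-A)@y
c=least_squares(lambda q:np.hypot(u-q[0],v-q[1])-.045,[0,0]); print('centre',c.x,c.fun.round(4))
th=np.arctan2(-(u-c.x[0]),v-c.x[1]); t=np.c_[-np.cos(th),-np.sin(th)]
fb=np.c_[F@x,F@y]; R=-(fb*t).sum(1); rad=(fb*np.c_[-np.sin(th),np.cos(th)]).sum(1)
print(np.degrees(th).round(),R.round(1),rad.round(1))
for off in (0,1):   # off: fit constant world force bias too
    M=np.c_[np.ones(len(th)),np.sin(th),np.cos(th)]
    k=np.ones(len(th),bool)
    p=least_squares(lambda q:M@q-R,[7,0,0],loss='soft_l1' if off else 'linear',f_scale=1.).x
    # R=c-K sin(th+d): -K cos d=p1, -K sin d=p2
    d=np.arctan2(-p[2],-p[1]); print('c,K,delta',p[0],np.hypot(*p[1:]),np.degrees(d),'target',np.degrees(np.pi-d)%360,'res',(M@p-R).round(1))
E
python3 fit.py
```

```text
centre [ 2.01240821e-05 -5.98556044e-04] [-0.     -0.     -0.     -0.      0.0001 -0.     -0.      0.      0.0001
  0.    ]
[  19.   60.  100.  139.  178. -145. -105.  -62.  -22.   19.] [ 4.1  2.4  2.3  5.3  9.8 12.8 14.8 12.1  7.8  2.6] [  2.8  -2.7  -6.3  -7.9 -11.9  -3.3  12.2   7.5   4.1   1.7]
c,K,delta 7.823065779207105 6.4304858023529645 20.713003714782552 target 159.28699628521747 res [-0.4 -0.9 -0.   0.3  0.   0.3 -0.6 -0.   0.1  1.1]
c,K,delta 7.832380366781282 6.415817456755987 20.291360101282805 target 159.7086398987172 res [-0.3 -0.9 -0.   0.3 -0.   0.3 -0.6  0.   0.2  1.2]
```

The fit is clean: friction 7.8 N, weight 6.4 N at the handle, residuals ≤1.1 N. Both agree with the task's figures (7.6 N; 5–7 N). The target is a handle angle of about 159.5°, and I'm at 19° now.

```bash
python3 -m handwheel '[{"fingers":-0.9,"x":-0.0029,"y":0.0008,"z":-0.0008,"spin":0},{"fingers":-0.9,"x":-0.0058,"y":0.0017,"z":-0.0017,"spin":0},{"fingers":-0.9,"x":-0.0085,"y":0.0028,"z":-0.0028,"spin":0},{"fingers":-0.9,"x":-0.0112,"y":0.004,"z":-0.004,"spin":0},{"fingers":-0.9,"x":-0.0137,"y":0.0054,"z":-0.0054,"spin":0},{"fingers":-0.9,"x":-0.016,"y":0.0068,"z":-0.0068,"spin":0},{"fingers":-0.9,"x":-0.0183,"y":0.0084,"z":-0.0084,"spin":0},{"fingers":-0.9,"x":-0.0203,"y":0.0101,"z":-0.0101,"spin":0},{"fingers":-0.9,"x":-0.0222,"y":0.0118,"z":-0.0118,"spin":0},{"fingers":-0.9,"x":-0.0239,"y":0.0137,"z":-0.0137,"spin":0}]' 50
python3 -m handwheel '[{"fingers":-0.9,"x":-0.0015,"y":0.0019,"z":-0.0019,"spin":0},{"fingers":-0.9,"x":-0.0029,"y":0.004,"z":-0.004,"spin":0},{"fingers":-0.9,"x":-0.004,"y":0.006,"z":-0.006,"spin":0},{"fingers":-0.9,"x":-0.0049,"y":0.0082,"z":-0.0082,"spin":0},{"fingers":-0.9,"x":-0.0056,"y":0.0103,"z":-0.0103,"spin":0},{"fingers":-0.9,"x":-0.0061,"y":0.0125,"z":-0.0125,"spin":0},{"fingers":-0.9,"x":-0.0064,"y":0.0147,"z":-0.0147,"spin":0},{"fingers":-0.9,"x":-0.0064,"y":0.0169,"z":-0.0169,"spin":0},{"fingers":-0.9,"x":-0.0063,"y":0.0192,"z":-0.0192,"spin":0},{"fingers":-0.9,"x":-0.0059,"y":0.0214,"z":-0.0214,"spin":0}]' 50
python3 -m handwheel '[{"fingers":-0.9,"x":0.0006,"y":0.0022,"z":-0.0022,"spin":0},{"fingers":-0.9,"x":0.0014,"y":0.0043,"z":-0.0043,"spin":0},{"fingers":-0.9,"x":0.0024,"y":0.0064,"z":-0.0064,"spin":0},{"fingers":-0.9,"x":0.0037,"y":0.0085,"z":-0.0085,"spin":0},{"fingers":-0.9,"x":0.0051,"y":0.0104,"z":-0.0104,"spin":0},{"fingers":-0.9,"x":0.0067,"y":0.0124,"z":-0.0124,"spin":0},{"fingers":-0.9,"x":0.0085,"y":0.0142,"z":-0.0142,"spin":0},{"fingers":-0.9,"x":0.0105,"y":0.0159,"z":-0.0159,"spin":0},{"fingers":-0.9,"x":0.0126,"y":0.0175,"z":-0.0175,"spin":0},{"fingers":-0.9,"x":0.0149,"y":0.019,"z":-0.019,"spin":0}]' 50
python3 -m handwheel '[{"fingers":-0.9,"x":0.0024,"y":0.0014,"z":-0.0014,"spin":0},{"fingers":-0.9,"x":0.005,"y":0.0027,"z":-0.0027,"spin":0},{"fingers":-0.9,"x":0.0077,"y":0.0038,"z":-0.0038,"spin":0},{"fingers":-0.9,"x":0.0105,"y":0.0048,"z":-0.0048,"spin":0},{"fingers":-0.9,"x":0.0137,"y":0.0058,"z":-0.0058,"spin":0},{"fingers":-0.9,"x":0.0137,"y":0.0058,"z":-0.0058,"spin":0},{"fingers":-0.9,"x":0.0137,"y":0.0058,"z":-0.0058,"spin":0},{"fingers":-0.9,"x":0.0137,"y":0.0058,"z":-0.0058,"spin":0},{"fingers":-0.9,"x":0.0137,"y":0.0058,"z":-0.0058,"spin":0},{"fingers":-0.9,"x":0.0137,"y":0.0058,"z":-0.0058,"spin":0}]' 50
python3 - <<'E'
from h import *
import math
o=get_obs(); e=o['ee_pos']-np.array([.5765,-.1596,.0972]); s=.7071
u=e@[1,.0175,0]; v=e@[-.0124,s,s]+.0006; print('theta',math.degrees(math.atan2(-u,v)),math.hypot(u,v),np.abs(o['joint_vel']).max())
a,_=shot('scene','s9'); b,_=shot('side','d9'); f=lambda i,u,v:cv2.resize(i[v:v+75,u:u+100],(400,300),interpolation=cv2.INTER_CUBIC)
save(np.hstack([f(a,170,160),f(b,245,180)]),'c9.png')
P=cloud('s9');c=a.astype(int);m=(P[...,2]>.09)&(P[...,2]<.11)&(np.hypot(P[...,0]-.619,P[...,1]-.012)<.045)&(c.min(-1)>90);Q=P[m];print(len(Q),np.median(Q,0))
E
```

```text
time_s: 21.35
ee_pos: [0.5377, -0.1689, 0.1369]
eef_rot: [-1.572, -0.001, 0.017]
force: [3.2, -5.3, 3.6]
grip_width: 0.017
time_s: 22.35
ee_pos: [0.5326, -0.1902, 0.1157]
eef_rot: [-1.571, -0.002, 0.017]
force: [6.3, -1.8, 5.9]
grip_width: 0.017
time_s: 23.35
ee_pos: [0.5477, -0.2086, 0.097]
eef_rot: [-1.571, -0.001, 0.017]
force: [0.7, 1.0, 12.5]
grip_width: 0.0175
time_s: 24.35
ee_pos: [0.5614, -0.2142, 0.0912]
eef_rot: [-1.571, -0.001, 0.017]
force: [1.7, -0.6, 9.5]
grip_width: 0.0173
theta 159.17232770799865 0.04502991364278703 0.0018202522319416866
168 [0.62091335 0.01528156 0.09892008]
```

View pics/c9.png

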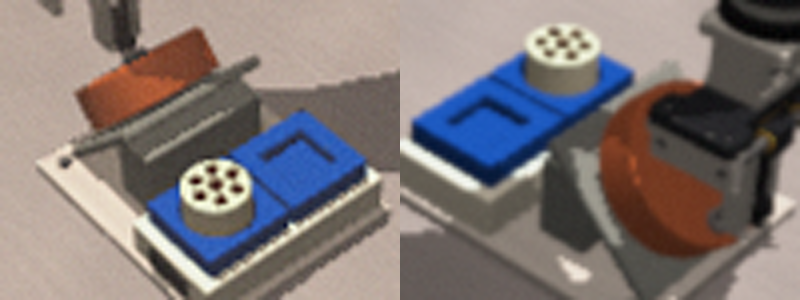

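The mould still sits level in the round pocket at (215,190), and the gripper holds the handle low on the drum at (740,215). Handle angle is 159.2° and everything is still, so I'm handing in.

```bash
python3 -c "
from h import *
print(workorder.hand_in())"
```

```text
the job is handed in; nothing more can be done
None
```

The mould is in the round nest and released, and the drum is held still with its heavy side at the lowest point as best I could feel it. I handed the job in at about 24.5 s; no verdict came back.

- **Mould:** After release the wrist camera put its centre within about 1 mm of the pocket centre. Its top was at z 0.0995 m (0.100 expected) and level. The last scene picture still shows it seated. Its depth median of (0.621, 0.015) is about 3 mm off, but that was a coarse crop covering part of the top.
- **Drum:** I cranked one full turn and fitted the force along the handle's path. Friction came out at 7.8 N and the hidden weight at 6.4 N, both close to the task's figures. The largest residual was 1.2 N. The fit put the heavy side lowest at a handle angle of about 159.5°, and I stopped at 159.2°.
- **Not checked independently:** A force-sensor offset of about 0.5 N could shift that estimate by roughly 5°, well inside the 20° allowed.
- **Grip at the end:** The gripper was set to 50 N, the fingers were 17 mm apart on the 18 mm handle, and the arm's joint speeds were near zero.
- **Jar, bowl and spatula:** I kept clear of them on every move, but did not measure their positions again at the end.

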